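# Index the terracotta carver's turntable and lock it with its drop pin

### The arm

A 6-joint arm with a two-finger parallel gripper is mounted at the origin on the work surface. World frame = base frame: x ahead of the robot, y to its left, z up, the work surface at z = 0. Lengths are in mm, angles in rad, forces in N, time in s.
With the tool pointing down it reaches from about 275 to 750 mm from the base axis. Payload 10.2 kg.
Tool frame: the origin (TCP) lies between the finger pads; the fingertips stand 17 mm ahead of it and the grasp point (between the pads) lies 2 mm behind it; z points along the fingers, y is the line along which they close (so a half turn about z gives the same grasp; the last joint's range is limited). The gripper opens to 85 mm and grips with 20 to 120 N. Pads are 22 mm wide; open, the fingers measure 114 mm over their backs; the gripper's body (76 mm by 85 mm) begins 54 mm behind the grasp point. The pads swing forward as they close: fully open they stand 13 mm farther back than shut.
Start: joints at [0.969, 0.313, 1.498, -0, 1.331, -0.223], TCP at [194.161, 487.784, 248.294] pointing down, gripper open.
Joint ranges: [-2.94, 2.94], [-0.97, 2.17], [0.19, 2.56], [-1.23, 4.37], [0.02, 3.11], [-2.88, 2.88]. Speed limits (rad/s): [2.39, 2.39, 3.01, 3.14, 3.14, 3.14].

### API

Orientations are given as a unit quaternion [w, x, y, z].
In Python, from rig import * gives the robot as it stands.
- The arm moves only by the tool step_arm, never from a script. Its argument "commands" is text: rows parted by semicolons, each of 7 numbers parted by spaces: the opening, from 0 (shut) to 1 (fully open), then the shift along the tool's x, y, z in cm, then the turn, a rotation vector about the tool's x, y, z in rad. In form: hand x y z rx ry rz; .... A call has 1 to 20 rows; each row is the pose to reach, as a shift and turn from the pose commanded when the call began, along the tool's axes at that moment; what a row does not reach only later rows make up. A row lasts 1/12 s, in which the tool goes at most 41.7 mm and 7.16 degrees, less where a joint would pass 70% of its speed; a pose out of reach is approached as far as the arm can. A call with a gripper value outside its range is refused whole. The fingers move at their own pace and stop on an object; "newtons" is the grip in N (left out, the last holds). Time passes only in rows, so rows that repeat a pose let the fingers close. It gives the time, the measured TCP pose, the force, the opening and the grip force at its end, in the units of the state.
- sense(): the state, without advancing time (a new reading comes with each control period).
- capture(name): name is "scene" or "top"; returns the picture (400x640x3 uint8, red, green, blue); there is no depth.
- camera_model(name): a dict with "mtx" (3x3 intrinsics, pixels), "eye" and "rotation" of the camera in the world. Camera axes: x right, y down, z forward; pixel columns grow to the right and rows downward; lengths in mm; the calibration is good to about 2 mm. A picture is of the moment at which its call begins. camera_model takes no time and is no camera call.
- finish_job(): hands the job in; it is judged then, once.
Trained networks look in the newest picture that a camera, given by its name, has taken for a name from the list of things; names that differ only in an ending like _2 or _b are one class to them, and where a whole thing is asked for, a point or a joint stands for the part that bears it (a point fixed in the world has none). Each returns a list of dicts, best first, with "score" (0 to 1); they miss things now and then, are a little off and sometimes report something else, mostly with a low value. They report only what shows in the picture. A call takes as long as a camera call. They do not tell look-alikes from the thing itself.
- search_frame(camera, label): "rect" ([centre column, centre row, width, height] in pixels, round what is visible of it).
- trace(camera, label): "mask" (400x640 bool, what is visible of it) and "rect" ([centre column, centre row, width, height] in pixels, round what is visible of it).
- spot_point(camera, label): "xy" ([column, row] in pixels: a listed point, or the origin of a listed thing).
The state is a dict: "time_s": time; "joints": joint angles; "dq": joint speeds; "tau": joint torques, N m; "eef_pos": TCP position; "ee_rot": TCP orientation; "force": force on the tool from outside, world axes, zero at the start; "wrist_torque": the same for the moment, N m; "grip_width": opening from 0.0 (shut) to 1.0 (fully open); "grip_force": force on a finger pad.
Only numpy, scipy, OpenCV 4.12 (cv2) and the standard library are available. Lean on these libraries where they do the work, as an engineer would, in place of code of your own. Each camera call takes 0.05 s, during which the arm holds its last target. There are 200 camera calls.

### The job

Push the carver's turntable round by its spokes until its arrow comes to the index bracket and lock it there: let the steel drop pin, now parked in the bracket, down the bracket's inner bush and ease the wheel along until the pin falls fully home in the hole nearest the arrow. When it has caught, lean on a spoke for a moment with a light push (5 to 15 N) to be sure that it holds, then let go. Be gentle with the wheel and the pin (25 N is too much), keep the dish centred on the wheel and leave everything else where it is.

Things in the scene. Friction and masses are not known exactly. Their poses are not given: they have to be found in the camera images.
- turntable: the fixed cast base; round foot of radius 92 mm, up to 18 mm tall. Origin on the table under the wheel's axis; z up; y axis points from the axis to the steel index bracket. The bracket's top plate is 44 mm wide, reaches from y = 123 to 225 mm, top 108 mm and underside 84 mm above the table (6 mm over the wheel); its post stands clear of the wheel
- wheel: aluminium wheel, free to turn without end, slight drag (0.08 N m), coasts a little (0.021 kg m2). Top 78 mm, underside 62 mm above the table. Hub radius 66 mm, six radial spokes 14 mm wide, 16 mm thick, rim from radius 114 mm: six open windows (radius 66 to 114 mm) that fingertips can reach into. Rim and dividing ring reach radius 158 mm. Origin on the axis at the underside; y axis along the arrow
- wheel_hub (a point): centre of the wheel's top face, on its axis. The spokes stand 0, 60, 120, 180, 240 and 300 degrees round from the arrow
- lock_bush (a point): top mouth (centre) of the bracket's inner hole, a guide bush over the dividing ring: 13.5 mm wide, 24 mm deep, 141 mm from the wheel's axis. A pin standing in it slides down by its own weight: once a hole comes slowly under it, it drops 12 mm into the ring and stops the wheel, with about 1 degree of play
- park_hole (a point): top mouth (centre) of the bracket's outer hole, where the pin is parked at the start: 13.5 mm wide, 208 mm from the wheel's axis
- pin_grip (a point): the loose steel drop pin, about 190 g, upright: oiled round shank 12 mm wide, 42 mm long, its foot tapered over 5 mm, below a round knob 26 mm wide and 38 mm tall. This point: on the axis in the knob, 22 mm above the knob's underside, 64 mm above the foot. It is 22 mm above the bracket's top when parked or fully home, 34 mm when the foot stands on the ring
- dish_mid (a point): centre, half-way up, of a low hexagonal terracotta dish, 120 mm over its corners and 36 mm tall, 420 g, loose, standing centred on the wheel's hub
- bowl: a terracotta bowl of beads, 110 mm wide, 34 mm tall; origin under its centre; leave alone
- tiles: a stack of carved tiles, 105 mm square, 46 mm tall; origin under its centre; leave alone
- vase: a small terracotta vase, 80 mm wide, 112 mm tall; origin under its centre; leave alone
- brush: a brush lying on the table; leave alone
- arrow_tip (a point): tip of the flat steel arrow (3 mm thick, head 34 mm wide) fixed on top of one spoke, 131 mm from the axis; turns with the wheel. Round the rim is clamped a dividing ring with six 14 mm through holes, 60 degrees apart, 141 mm from the axis. It was set by hand in long slots: the hole nearest the arrow lies up to 17 degrees (42 mm) to either side of it. The ring does not slip
Things that resemble listed ones, but are neither listed nor needed, are in the scene too. Leave any pink look-alike of the part that bears pin_grip alone.

How it is judged:
By the outcome, as a careful person would: the job done as asked, in the order asked, and still so for the second after the job is handed in, with the robot touching nothing.
It also fails if it takes over 72 s, if anything falls off the work surface, if the arm or the gripper's body presses on something with over 40 N, if the wrist force passes 120 N, or if a joint passes its speed limit or range.

## Working session

There is one attempt and no reset: what is moved stays moved. The work goes in short steps, Python scripts to look and compute and a tool call to move; the robot and the scene stay as the last step left them, time stands still between calls to the robot, and variables do not carry over. Pictures are saved under pics/ and viewed, at most 10 in all, crops included, and the job is handed in when it is done.

Besides the shell and the picture viewer there is one more tool, called after ">>>" by a JSON object that holds its "api" and its "payload", one argument or row to a line. step_arm: Moves the arm, as the interface text tells. Its arguments: {"type":"object","properties":{"commands":{"type":"string"},"newtons":{"type":"number"}},"required":["commands"]}

```bash
mkdir -p pics; cat > h.py <<'E'
from rig import *
import numpy as np, cv2
def ray(cam,xy,z):
    m=camera_model(cam);K=np.array(m["mtx"]);R=np.array(m["rotation"]);e=np.array(m["eye"])
    d=R@np.linalg.inv(K)@np.array([xy[0],xy[1],1.]); return e+d*(z-e[2])/d[2]
def proj(cam,p):
    m=camera_model(cam);K=np.array(m["mtx"]);R=np.array(m["rotation"]);e=np.array(m["eye"])
    q=K@(R.T@(np.array(p)-e)); return q[:2]/q[2]
def save(n,im): cv2.imwrite("pics/"+n+".png",cv2.cvtColor(im,cv2.COLOR_RGB2BGR))
def tri(a,b):
    A=np.zeros((3,3));B=np.zeros(3)
    for cam,xy in (("top",a),("scene",b)):
        m=camera_model(cam);e=np.array(m["eye"]);d=ray(cam,xy,0)-e;d/=np.linalg.norm(d);P=np.eye(3)-np.outer(d,d);A+=P;B+=P@e
    return np.linalg.solve(A,B)
E
python3 - <<'E'
from h import *
for c in("top","scene"):
    im=capture(c)
    save(c+"0",im)
    print(c,np.round(camera_model(c)["eye"]))
    for l,z in (("wheel_hub",78),("lock_bush",108),("park_hole",108),("pin_grip",130),("dish_mid",96),("arrow_tip",81),("turntable",0),("vase",0),("tiles",0),("bowl",0),("brush",0)):
        print(l,[(round(d["score"],2),np.round(d["xy"]).tolist(),np.round(ray(c,d["xy"],z)[:2]).tolist()) for d in spot_point(c,l)[:3]])
print(sense())
E
```

```text
top [ 341.   26. 1404.]Traceback (most recent call last):
  File "<stdin>", line 7, in <module>
  File "h.py", line 5, in ray
    d=R@np.linalg.inv(K)@np.array([xy[0],xy[1],1.]); return e+d*(z-e[2])/d[2]
      ~^~~~~~~~~~~~~~~~~
ValueError: matmul: Input operand 1 has a mismatch in its core dimension 0, with gufunc signature (n?,k),(k,m?)->(n?,m?) (size 3 is different from 4)
```

```bash
sed -i 's/R=np.array(m\["rotation"\])/R=RR(m["rotation"])/; s/^import numpy.*/&\nfrom scipy.spatial.transform import Rotation\ndef RR(q): return Rotation.from_quat(np.roll(q,-1)).as_matrix()/' h.py
python3 - <<'E'
from h import *
for c in("top","scene"):
    im=capture(c)
    save(c+"0",im)
    print(c,np.round(camera_model(c)["eye"]))
    for l,z in (("wheel_hub",78),("lock_bush",108),("park_hole",108),("pin_grip",130),("dish_mid",96),("arrow_tip",81),("turntable",0),("vase",0),("tiles",0),("bowl",0),("brush",0)):
        print(l,[(round(d["score"],2),np.round(d["xy"]).tolist(),np.round(ray(c,d["xy"],z)[:2]).tolist()) for d in spot_point(c,l)[:3]])
print(sense())
E
```

```text
top [ 341.   26. 1404.]
wheel_hub [(0.72, [358.0, 224.0], [525.0, -77.0])]
lock_bush [(0.98, [317.0, 233.0], [496.0, 47.0])]
park_hole [(0.69, [293.0, 241.0], [474.0, 119.0])]
pin_grip [(0.62, [278.0, 272.0], [382.0, 161.0]), (0.57, [262.0, 252.0], [443.0, 208.0]), (0.54, [260.0, 236.0], [490.0, 211.0])]
dish_mid [(0.98, [360.0, 220.0], [534.0, -81.0]), (0.68, [315.0, 232.0], [499.0, 52.0]), (0.63, [291.0, 237.0], [486.0, 125.0])]
arrow_tip [(0.83, [378.0, 187.0], [637.0, -142.0])]
turntable [(0.56, [360.0, 230.0], [514.0, -87.0])]
vase [(0.7, [442.0, 254.0], [432.0, -345.0])]
tiles [(0.79, [214.0, 189.0], [663.0, 382.0])]
bowl [(0.55, [444.0, 180.0], [673.0, -369.0])]
brush [(0.69, [311.0, 157.0], [760.0, 63.0]), (0.59, [318.0, 232.0], [512.0, 45.0]), (0.58, [377.0, 187.0], [654.0, -150.0])]
scene [1219.  620.  877.]
wheel_hub [(0.7, [309.0, 178.0], [525.0, -85.0]), (0.25, [310.0, 199.0], [583.0, -23.0])]
lock_bush [(0.78, [359.0, 187.0], [488.0, 58.0]), (0.35, [207.0, 180.0], [739.0, -239.0])]
park_hole [(0.59, [380.0, 196.0], [479.0, 119.0]), (0.21, [205.0, 179.0], [740.0, -245.0]
[... 557 characters left out ...]
e_s': 1.3, 'joints': array([ 9.68582931e-01,  3.12897363e-01,  1.49770588e+00, -1.98961700e-06,
        1.33097187e+00, -2.23391756e-01]), 'dq': array([1.88166918e-03, 5.09975370e-04, 5.05236842e-05, 1.06109798e-04,
       9.53305083e-04, 2.22064809e-03]), 'tau': array([-5.25578616e-04, -4.12174773e+01, -2.59904194e+01, -1.76808880e-04,
        5.41756726e-04, -1.38934445e-05]), 'eef_pos': array([194.17222915, 487.78357902, 248.29331117]), 'ee_rot': array([4.40502925e-06, 1.88280053e-01, 9.82115381e-01, 7.64914299e-06]), 'force': array([ 0.02055051, -0.13574553,  0.3815445 ]), 'wrist_torque': array([-0.05255885, -0.00255763,  0.01205648]), 'grip_force': 0.0, 'grip_width': 0.9997500669597642}
```

View pics/top0.png

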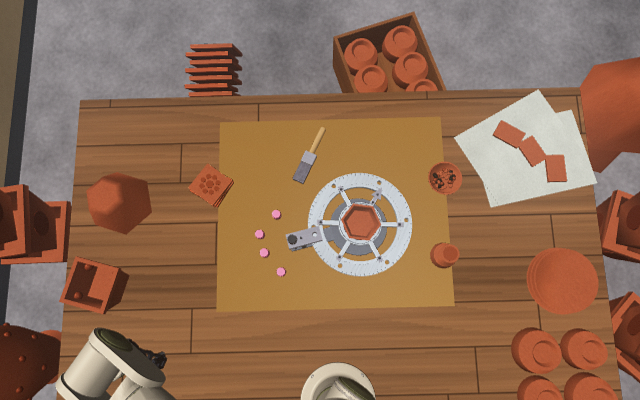

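View pics/scene0.png

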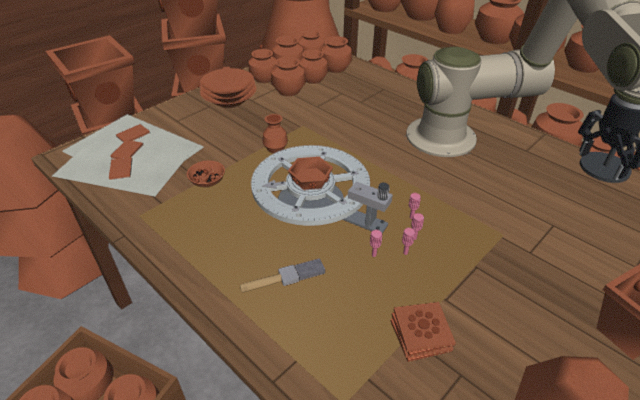

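```bash
python3 - <<'E'
from h import *
a=cv2.imread("pics/top0.png")[165:285,250:420];b=cv2.imread("pics/scene0.png")[135:255,240:430]
a=cv2.resize(a,None,fx=4.4,fy=4.4,interpolation=3)
cv2.imwrite("pics/c1.png",cv2.resize(a,(790,558)))
cv2.imwrite("pics/c2.png",cv2.resize(b,None,fx=4.2,fy=4.2,interpolation=3))
# ring fit on wheel: trace
for c in("top","scene"):
    capture(c)
    for l in("wheel","dish_mid","pin_grip"):
        print(c,l,[(round(d["score"],2),np.round(d["rect"],1).tolist()) for d in trace(c,l)[:6]])
E
```

```text
top wheel [(0.94, [359.2, 225.2, 100.5, 98.8]), (0.28, [310.8, 154.2, 31.6, 56.5])]
top dish_mid [(0.68, [359.2, 222.1, 40.5, 40.1])]
top pin_grip [(0.59, [291.8, 238.1, 8.7, 14.0]), (0.46, [263.5, 254.3, 10.0, 8.1])]
scene wheel [(0.94, [312.0, 186.2, 119.4, 81.8]), (0.64, [320.1, 190.0, 139.9, 89.0])]
scene dish_mid []
scene pin_grip [(0.65, [417.4, 224.4, 12.5, 22.6]), (0.58, [382.5, 190.5, 11.7, 17.4]), (0.56, [412.6, 206.0, 11.2, 30.2]), (0.5, [405.6, 241.2, 14.8, 26.6]), (0.47, [376.2, 243.3, 14.2, 25.6])]
```

View pics/c1.png

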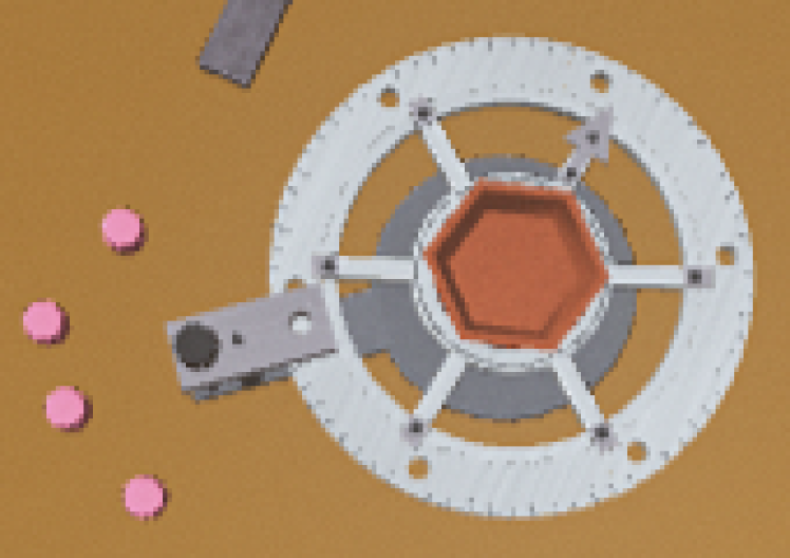

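View pics/c2.png

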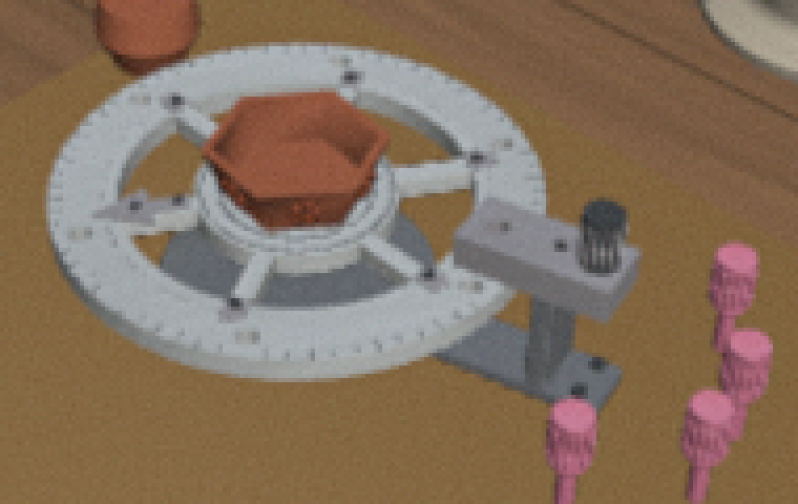

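```bash
python3 - <<'E'
from h import *
from scipy.optimize import least_squares
f=lambda x,y:[250+x/4.647-.4,165+y/4.65-.4]
H=np.array([ray("top",f(*p),78)[:2] for p in[(600,82),(389,97),(727,255),(637,452),(419,467)]])
s=least_squares(lambda c:np.linalg.norm(H-c,axis=1)-141,[525,-81]);c=s.x;print("axis",c,s.fun)
an=lambda p:np.degrees(np.arctan2(p[1]-c[1],p[0]-c[0]))
print("holes",[round(an(h),1) for h in H])
S=np.array([ray("top",f(*p),78)[:2] for p in[(592,137),(424,112),(327,264),(415,429),(602,433),(696,276)]])
print("spokes",[round(an(h),1) for h in S],np.linalg.norm(S-c,axis=1), S.mean(0))
print("arrow",an(ray("top",f(607,112),81)))
b=ray("top",f(301,322),108)[:2];print("bush",b,an(b),np.linalg.norm(b-c))
p=ray("top",f(197,345),146)[:2];print("knobtop",p,an(p),np.linalg.norm(p-c))
p=ray("top",[291.8,238.1],128)[:2];print(p)
print("scene knob", ray("scene",[240+603/4.2,135+215/4.2],146)[:2], ray("scene",[240+505/4.2,135+227/4.2],108)[:2])
d=ray("top",f(518,265),78+36)[:2];print("dish",d)
E
```

```text
axis [526.35345622 -82.21452593] [-0.53428853  0.29804546  0.20342122  0.09208827 -0.32981089]
holes [np.float64(-26.9), np.float64(32.9), np.float64(-87.1), np.float64(-147.5), np.float64(152.7)]
spokes [np.float64(-32.7), np.float64(26.5), np.float64(86.2), np.float64(146.7), np.float64(-153.1), np.float64(-92.9)] [104.741628   120.57388738 120.66062441 120.55194392 119.19996141
 120.18133005] [524.84458861 -80.57744978]
arrow -32.72356569446228
bush [493.16956776  55.29672066] 103.56709501907885 141.4585218057936
knobtop [476.11288254 118.79904223] 104.03280466511363 207.19693489134724
[480.07523086 120.66942479]
scene knob [480.4288088  125.38578924] [491.79545145  64.63183518]
dish [525.34472562 -83.5042599 ]
```

```bash
cat >> h.py <<'E'
import json,os
AX=np.array([526.,-82.])
def pol(t,r=92,c=AX): return c+r*np.array([np.cos(np.radians(t)),np.sin(np.radians(t))])
def pose():
    return json.load(open("cmd.json")) if os.path.exists("cmd.json") else [194.161,487.784,248.294,158.3]
def plan(W):
    """W: rows (hand,x,y,z,xang deg) world; print step rows, remember final commanded pose (as rounded)"""
    P=np.array(pose());a=np.radians(P[3]);X=np.array([np.cos(a),np.sin(a),0]);Y=np.array([np.sin(a),-np.cos(a),0]);out=[]
    for h,x,y,z,g in W:
        d=np.array([x,y,z])-P[:3]; t=np.round([d@X/10,d@Y/10,-d[2]/10],2); r=round(np.radians(P[3]-g),3)
        out.append(f"{h:g} {t[0]:g} {t[1]:g} {t[2]:g} 0 0 {r:g}")
    e=P[:3]+10*(t[0]*X+t[1]*Y)-np.array([0,0,10*t[2]])
    json.dump([*e,P[3]-np.degrees(r)],open("cmd.json","w")); print("; ".join(out))
E
python3 - <<'E'
from h import *
plan([(0,*pol(177),200,-3)]*20)
plan([(0,*pol(177),140,-3)]*5+[(0,*pol(177),81,-3)]*5)
E
```

```text
0 -43.19 -43.62 4.83 0 0 2.815; 0 -43.19 -43.62 4.83 0 0 2.815; 0 -43.19 -43.62 4.83 0 0 2.815; 0 -43.19 -43.62 4.83 0 0 2.815; 0 -43.19 -43.62 4.83 0 0 2.815; 0 -43.19 -43.62 4.83 0 0 2.815; 0 -43.19 -43.62 4.83 0 0 2.815; 0 -43.19 -43.62 4.83 0 0 2.815; 0 -43.19 -43.62 4.83 0 0 2.815; 0 -43.19 -43.62 4.83 0 0 2.815; 0 -43.19 -43.62 4.83 0 0 2.815; 0 -43.19 -43.62 4.83 0 0 2.815; 0 -43.19 -43.62 4.83 0 0 2.815; 0 -43.19 -43.62 4.83 0 0 2.815; 0 -43.19 -43.62 4.83 0 0 2.815; 0 -43.19 -43.62 4.83 0 0 2.815; 0 -43.19 -43.62 4.83 0 0 2.815; 0 -43.19 -43.62 4.83 0 0 2.815; 0 -43.19 -43.62 4.83 0 0 2.815; 0 -43.19 -43.62 4.83 0 0 2.815
0 -0 -0 6 0 0 0; 0 -0 -0 6 0 0 0; 0 -0 -0 6 0 0 0; 0 -0 -0 6 0 0 0; 0 -0 -0 6 0 0 0; 0 -0 -0 11.9 0 0 0; 0 -0 -0 11.9 0 0 0; 0 -0 -0 11.9 0 0 0; 0 -0 -0 11.9 0 0 0; 0 -0 -0 11.9 0 0 0
```

>>> {"api": "step_arm", "payload": {
  "commands": "0 -43.19 -43.62 4.83 0 0 2.815; 0 -43.19 -43.62 4.83 0 0 2.815; 0 -43.19 -43.62 4.83 0 0 2.815; 0 -43.19 -43.62 4.83 0 0 2.815; 0 -43.19 -43.62 4.83 0 0 2.815; 0 -43.19 -43.62 4.83 0 0 2.815; 0 -43.19 -43.62 4.83 0 0 2.815; 0 -43.19 -43.62 4.83 0 0 2.815; 0 -43.19 -43.62 4.83 0 0 2.815; 0 -43.19 -43.62 4.83 0 0 2.815; 0 -43.19 -43.62 4.83 0 0 2.815; 0 -43.19 -43.62 4.83 0 0 2.815; 0 -43.19 -43.62 4.83 0 0 2.815; 0 -43.19 -43.62 4.83 0 0 2.815; 0 -43.19 -43.62 4.83 0 0 2.815; 0 -43.19 -43.62 4.83 0 0 2.815; 0 -43.19 -43.62 4.83 0 0 2.815; 0 -43.19 -43.62 4.83 0 0 2.815; 0 -43.19 -43.62 4.83 0 0 2.815; 0 -43.19 -43.62 4.83 0 0 2.815",
  "newtons": 40
}}

```text
time_s: 3.37
eef_pos: [434.1, -77.3, 200.0]
ee_rot: [0.0, 0.992, 0.128, 0.0]
force: [0.5, 1.0, -0.1]
grip_width: 0.002
grip_force: 0.0
```

>>> {"api": "step_arm", "payload": {
  "commands": "0 0 0 4 0 0 0.309; 0 0 0 4 0 0 0.309; 0 0 0 8 0 0 0.309; 0 0 0 8 0 0 0.309; 0 0 0 11.9 0 0 0.309; 0 0 0 11.9 0 0 0.309; 0 0 0 11.9 0 0 0.309; 0 0 0 11.9 0 0 0.309"
}}

```text
time_s: 4.03
eef_pos: [434.9, -77.5, 82.9]
ee_rot: [0.0, 1.0, -0.023, 0.001]
force: [-0.2, -0.1, -0.4]
grip_width: -0.001
grip_force: 0.0
```

```bash
cat >> h.py <<'E'
def sync():
    s=sense();q=s["ee_rot"];g=np.degrees(2*np.arctan2(q[2],q[1]));p=list(s["eef_pos"])+[g]
    json.dump(p,open("cmd.json","w"));print(round(s["time_s"],2),np.round(p,1),"F",np.round(s["force"],1));return p
E
python3 - <<'E'
from h import *
sync()
print(capture("scene") is None); save("s2",cv2.resize(capture("scene")[120:270,220:440],(792,540),interpolation=3))
T=[177+10*i/5 for i in range(1,6)]+[187+0.7*i for i in range(1,13)]+[196,197,198]
plan([(0,*pol(t),81,t-180) for t in T])
E
```

```text
4.03 [434.9 -77.5  82.9  -2.6] F [-0.2 -0.1 -0.4]
False
0 -0.07 0.29 0.19 0 0 -0.028; 0 -0.06 0.61 0.19 0 0 -0.063; 0 -0.03 0.93 0.19 0 0 -0.098; 0 0 1.25 0.19 0 0 -0.132; 0 0.05 1.57 0.19 0 0 -0.167; 0 0.07 1.68 0.19 0 0 -0.18; 0 0.09 1.79 0.19 0 0 -0.192; 0 0.11 1.9 0.19 0 0 -0.204; 0 0.14 2.01 0.19 0 0 -0.216; 0 0.16 2.12 0.19 0 0 -0.228; 0 0.19 2.23 0.19 0 0 -0.241; 0 0.22 2.34 0.19 0 0 -0.253; 0 0.25 2.44 0.19 0 0 -0.265; 0 0.28 2.55 0.19 0 0 -0.277; 0 0.31 2.66 0.19 0 0 -0.29; 0 0.34 2.77 0.19 0 0 -0.302; 0 0.37 2.87 0.19 0 0 -0.314; 0 0.4 2.97 0.19 0 0 -0.324; 0 0.46 3.12 0.19 0 0 -0.342; 0 0.51 3.27 0.19 0 0 -0.359
```

View pics/s2.png

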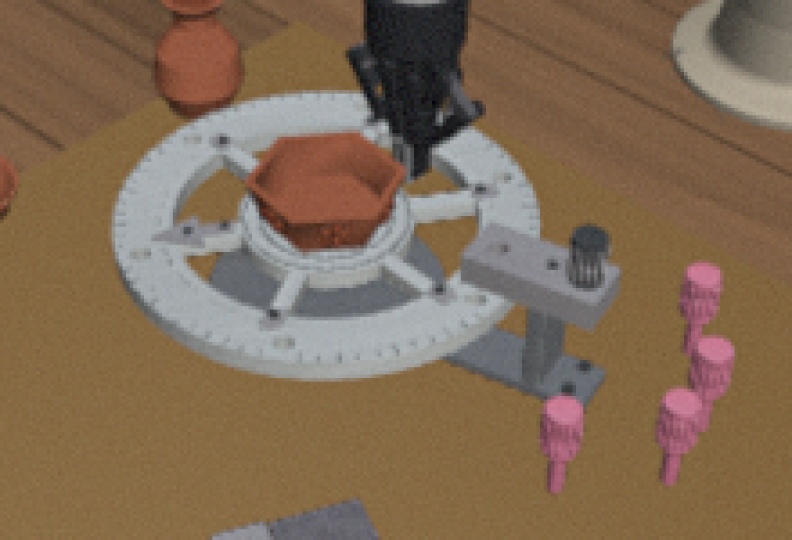

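>>> {"api": "step_arm", "payload": {
  "commands": "0 -0.07 0.29 0 0 0 -0.028; 0 -0.06 0.61 0 0 0 -0.063; 0 -0.03 0.93 0 0 0 -0.098; 0 0 1.25 0 0 0 -0.132; 0 0.05 1.57 0 0 0 -0.167; 0 0.07 1.68 0 0 0 -0.18; 0 0.09 1.79 0 0 0 -0.192; 0 0.11 1.9 0 0 0 -0.204; 0 0.14 2.01 0 0 0 -0.216; 0 0.16 2.12 0 0 0 -0.228; 0 0.19 2.23 0 0 0 -0.241; 0 0.22 2.34 0 0 0 -0.253; 0 0.25 2.44 0 0 0 -0.265; 0 0.28 2.55 0 0 0 -0.277; 0 0.31 2.66 0 0 0 -0.29; 0 0.34 2.77 0 0 0 -0.302; 0 0.37 2.87 0 0 0 -0.314; 0 0.4 2.97 0 0 0 -0.324; 0 0.46 3.12 0 0 0 -0.342; 0 0.51 3.27 0 0 0 -0.359"
}}

```text
time_s: 5.8
eef_pos: [437.8, -110.2, 81.0]
ee_rot: [0.0, 0.988, 0.157, 0.0]
force: [0.5, 0.0, 0.6]
grip_width: 0.0
grip_force: 0.4
```

```bash
python3 - <<'E'
from h import *
p=sync(); d=np.array(p[:2])-AX; print(np.degrees(np.arctan2(d[1],d[0]))%360,np.hypot(*d))
capture("top")
a=[x["xy"] for x in spot_point("top","arrow_tip")[:2]]
for x in a:
    q=ray("top",x,81)[:2]-AX; print(np.degrees(np.arctan2(q[1],q[0])),np.hypot(*q))
t0=np.degrees(np.arctan2(d[1],d[0]))%360
inc=[.4,.6,.8,1,1.2]+[1.5]*12+[1.2,.9,.6]
plan([(0,*pol(t),81,t-180) for t in t0+np.cumsum(inc)])
E
```

```text
5.8 [ 437.8 -110.2   81.    18. ] F [0.5 0.  0.6]
197.74860471214905 92.63755957474544
0 0.06 0.06 -0 0 0 -0.002; 0 0.06 0.16 -0 0 0 -0.013; 0 0.07 0.29 -0 0 0 -0.027; 0 0.07 0.45 -0 0 0 -0.044; 0 0.08 0.64 -0 0 0 -0.065; 0 0.1 0.88 -0 0 0 -0.091; 0 0.13 1.12 -0 0 0 -0.117; 0 0.16 1.36 -0 0 0 -0.144; 0 0.2 1.6 -0 0 0 -0.17; 0 0.24 1.84 -0 0 0 -0.196; 0 0.29 2.07 -0 0 0 -0.222; 0 0.35 2.31 -0 0 0 -0.248; 0 0.41 2.54 -0 0 0 -0.274; 0 0.48 2.77 -0 0 0 -0.301; 0 0.55 3 -0 0 0 -0.327; 0 0.63 3.23 -0 0 0 -0.353; 0 0.72 3.45 -0 0 0 -0.379; 0 0.79 3.63 -0 0 0 -0.4; 0 0.85 3.76 -0 0 0 -0.416; 0 0.89 3.85 -0 0 0 -0.426
```

>>> {"api": "step_arm", "payload": {
  "commands": "0 0.06 0.06 0 0 0 -0.002; 0 0.06 0.16 0 0 0 -0.013; 0 0.07 0.29 0 0 0 -0.027; 0 0.07 0.45 0 0 0 -0.044; 0 0.08 0.64 0 0 0 -0.065; 0 0.1 0.88 0 0 0 -0.091; 0 0.13 1.12 0 0 0 -0.117; 0 0.16 1.36 0 0 0 -0.144; 0 0.2 1.6 0 0 0 -0.17; 0 0.24 1.84 0 0 0 -0.196; 0 0.29 2.07 0 0 0 -0.222; 0 0.35 2.31 0 0 0 -0.248; 0 0.41 2.54 0 0 0 -0.274; 0 0.48 2.77 0 0 0 -0.301; 0 0.55 3 0 0 0 -0.327; 0 0.63 3.23 0 0 0 -0.353; 0 0.72 3.45 0 0 0 -0.379; 0 0.79 3.63 0 0 0 -0.4; 0 0.85 3.76 0 0 0 -0.416; 0 0.89 3.85 0 0 0 -0.426"
}}

```text
time_s: 7.57
eef_pos: [458.2, -144.2, 81.0]
ee_rot: [0.0, 0.932, 0.362, 0.0]
force: [0.0, 1.5, -0.5]
grip_width: -0.003
grip_force: 0.4
```

```bash
cat >> h.py <<'E'
def where():
    p=sync(); d=np.array(p[:2])-AX; t=np.degrees(np.arctan2(d[1],d[0]))%360; print("finger",t,np.hypot(*d))
    im=capture("top")
    for x in spot_point("top","arrow_tip")[:2]:
        q=ray("top",x["xy"],81)[:2]-AX; print("arrow",x["score"],np.degrees(np.arctan2(q[1],q[0])),np.hypot(*q))
    return t,im
E
python3 - <<'E'
from h import *
t0,im=where()
save("t3",cv2.resize(im[165:285,250:420],(790,558),interpolation=3))
inc=[.4,.8,1.2,1.6]+[2]*13+[1.4,.9,.5]
plan([(0,*pol(t),81,t-180) for t in t0+np.cumsum(inc)])
E
```

```text
7.57 [ 458.2 -144.2   81.    42.4] F [ 0.   1.5 -0.5]
finger 222.50412197852265 92.01694160853494
arrow 0.71 -0.9251604330934977 132.30856308467477
arrow 0.3 101.02118219862103 126.15377687171696
0 0 0.06 -0 0 0 -0.009; 0 0 0.19 -0 0 0 -0.023; 0 0.01 0.39 -0 0 0 -0.044; 0 0.03 0.64 -0 0 0 -0.072; 0 0.05 0.96 -0 0 0 -0.106; 0 0.09 1.28 -0 0 0 -0.141; 0 0.14 1.6 -0 0 0 -0.176; 0 0.21 1.91 -0 0 0 -0.211; 0 0.28 2.23 -0 0 0 -0.246; 0 0.36 2.54 -0 0 0 -0.281; 0 0.46 2.84 -0 0 0 -0.316; 0 0.56 3.15 -0 0 0 -0.351; 0 0.68 3.45 -0 0 0 -0.386; 0 0.8 3.74 -0 0 0 -0.421; 0 0.94 4.03 -0 0 0 -0.456; 0 1.09 4.32 -0 0 0 -0.49; 0 1.24 4.6 -0 0 0 -0.525; 0 1.36 4.79 -0 0 0 -0.55; 0 1.43 4.91 -0 0 0 -0.565; 0 1.48 4.98 -0 0 0 -0.574
```

View pics/t3.png

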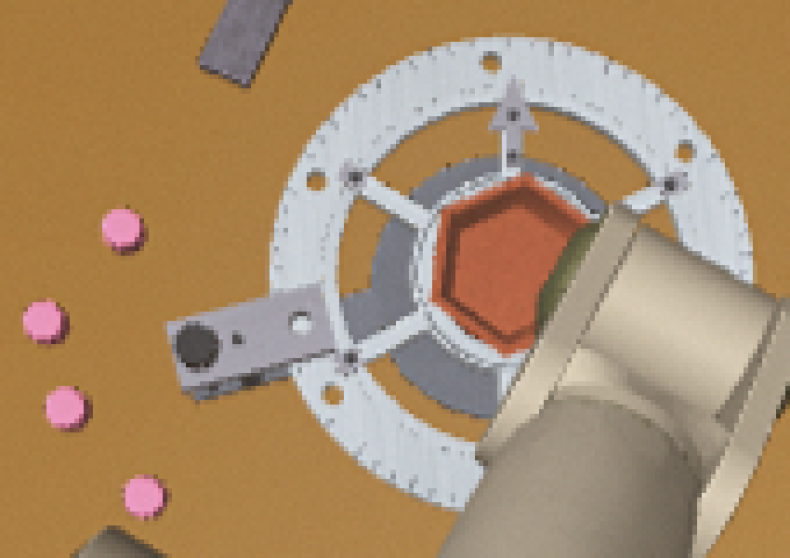

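>>> {"api": "step_arm", "payload": {
  "commands": "0 0 0.06 0 0 0 -0.009; 0 0 0.19 0 0 0 -0.023; 0 0.01 0.39 0 0 0 -0.044; 0 0.03 0.64 0 0 0 -0.072; 0 0.05 0.96 0 0 0 -0.106; 0 0.09 1.28 0 0 0 -0.141; 0 0.14 1.6 0 0 0 -0.176; 0 0.21 1.91 0 0 0 -0.211; 0 0.28 2.23 0 0 0 -0.246; 0 0.36 2.54 0 0 0 -0.281; 0 0.46 2.84 0 0 0 -0.316; 0 0.56 3.15 0 0 0 -0.351; 0 0.68 3.45 0 0 0 -0.386; 0 0.8 3.74 0 0 0 -0.421; 0 0.94 4.03 0 0 0 -0.456; 0 1.09 4.32 0 0 0 -0.49; 0 1.24 4.6 0 0 0 -0.525; 0 1.36 4.79 0 0 0 -0.55; 0 1.43 4.91 0 0 0 -0.565; 0 1.48 4.98 0 0 0 -0.574"
}}

```text
time_s: 9.33
eef_pos: [502.6, -171.0, 80.9]
ee_rot: [0.0, 0.792, 0.611, -0.0]
force: [-0.5, 0.0, 1.3]
grip_width: -0.002
grip_force: 0.5
```

```bash
python3 - <<'E'
from h import *
t0,im=where()
inc=[.4,.8,1.2,1.6]+[2]*13+[1.4,.9,.5]
plan([(0,*pol(t),81,t-180) for t in t0+np.cumsum(inc)])
E
```

```text
9.33 [ 502.6 -171.    80.9   75.3] F [-0.5  0.   1.3]
finger 255.2697227326418 91.98469545418038
arrow 0.88 28.105831435143184 144.89655254806576
0 -0 0.06 -0.01 0 0 -0.007; 0 0 0.19 -0.01 0 0 -0.021; 0 0.01 0.39 -0.01 0 0 -0.042; 0 0.02 0.64 -0.01 0 0 -0.07; 0 0.05 0.96 -0.01 0 0 -0.105; 0 0.09 1.28 -0.01 0 0 -0.14; 0 0.14 1.6 -0.01 0 0 -0.174; 0 0.2 1.91 -0.01 0 0 -0.209; 0 0.27 2.23 -0.01 0 0 -0.244; 0 0.35 2.54 -0.01 0 0 -0.279; 0 0.45 2.84 -0.01 0 0 -0.314; 0 0.55 3.15 -0.01 0 0 -0.349; 0 0.67 3.45 -0.01 0 0 -0.384; 0 0.79 3.74 -0.01 0 0 -0.419; 0 0.93 4.03 -0.01 0 0 -0.454; 0 1.07 4.32 -0.01 0 0 -0.489; 0 1.23 4.6 -0.01 0 0 -0.523; 0 1.35 4.79 -0.01 0 0 -0.548; 0 1.42 4.92 -0.01 0 0 -0.564; 0 1.46 4.98 -0.01 0 0 -0.572
```

>>> {"api": "step_arm", "payload": {
  "commands": "0 0 0.06 0 0 0 -0.007; 0 0 0.19 0 0 0 -0.021; 0 0.01 0.39 0 0 0 -0.042; 0 0.02 0.64 0 0 0 -0.07; 0 0.05 0.96 0 0 0 -0.105; 0 0.09 1.28 0 0 0 -0.14; 0 0.14 1.6 0 0 0 -0.174; 0 0.2 1.91 0 0 0 -0.209; 0 0.27 2.23 0 0 0 -0.244; 0 0.35 2.54 0 0 0 -0.279; 0 0.45 2.84 0 0 0 -0.314; 0 0.55 3.15 0 0 0 -0.349; 0 0.67 3.45 0 0 0 -0.384; 0 0.79 3.74 0 0 0 -0.419; 0 0.93 4.03 0 0 0 -0.454; 0 1.07 4.32 0 0 0 -0.489; 0 1.23 4.6 0 0 0 -0.523; 0 1.35 4.79 0 0 0 -0.548; 0 1.42 4.92 0 0 0 -0.564; 0 1.46 4.98 0 0 0 -0.572"
}}

```text
time_s: 11.1
eef_pos: [554.6, -169.4, 81.0]
ee_rot: [0.0, 0.587, 0.809, 0.0]
force: [-0.5, -0.5, 0.1]
grip_width: 0.001
grip_force: 0.4
```

```bash
python3 - <<'E'
from h import *
t0,im=where()
inc=np.array([.4,.8,1.2,1.5]+[1.8]*8+[1.6,1.3,1,.8,.5,.3,.2,.1]); print(inc.sum(),t0+inc.sum())
plan([(0,*pol(t),81,t-180) for t in t0+np.cumsum(inc*(315-t0)/inc.sum())])
E
```

```text
11.1 [ 554.6 -169.4   81.   108.1] F [-0.5 -0.5  0.1]
finger 288.10175630025 91.97259029278315
arrow 0.98 65.07165169258042 138.82526136487382
24.1 312.20175630025
0 -0 0.07 -0 0 0 -0.009; 0 -0 0.22 -0 0 0 -0.024; 0 0.01 0.43 -0 0 0 -0.048; 0 0.02 0.7 -0 0 0 -0.077; 0 0.05 1.02 -0 0 0 -0.112; 0 0.1 1.34 -0 0 0 -0.147; 0 0.15 1.66 -0 0 0 -0.182; 0 0.21 1.97 -0 0 0 -0.217; 0 0.29 2.29 -0 0 0 -0.252; 0 0.37 2.6 -0 0 0 -0.287; 0 0.47 2.91 -0 0 0 -0.322; 0 0.58 3.21 -0 0 0 -0.357; 0 0.68 3.48 -0 0 0 -0.388; 0 0.77 3.69 -0 0 0 -0.414; 0 0.85 3.86 -0 0 0 -0.433; 0 0.91 3.98 -0 0 0 -0.449; 0 0.95 4.07 -0 0 0 -0.459; 0 0.97 4.11 -0 0 0 -0.464; 0 0.99 4.15 -0 0 0 -0.468; 0 1 4.16 -0 0 0 -0.47
```

>>> {"api": "step_arm", "payload": {
  "commands": "0 0 0.07 0 0 0 -0.009; 0 0 0.22 0 0 0 -0.024; 0 0.01 0.43 0 0 0 -0.048; 0 0.02 0.7 0 0 0 -0.077; 0 0.05 1.02 0 0 0 -0.112; 0 0.1 1.34 0 0 0 -0.147; 0 0.15 1.66 0 0 0 -0.182; 0 0.21 1.97 0 0 0 -0.217; 0 0.29 2.29 0 0 0 -0.252; 0 0.37 2.6 0 0 0 -0.287; 0 0.47 2.91 0 0 0 -0.322; 0 0.58 3.21 0 0 0 -0.357; 0 0.68 3.48 0 0 0 -0.388; 0 0.77 3.69 0 0 0 -0.414; 0 0.85 3.86 0 0 0 -0.433; 0 0.91 3.98 0 0 0 -0.449; 0 0.95 4.07 0 0 0 -0.459; 0 0.97 4.11 0 0 0 -0.464; 0 0.99 4.15 0 0 0 -0.468; 0 1 4.16 0 0 0 -0.47"
}}

```text
time_s: 12.87
eef_pos: [590.9, -147.1, 81.0]
ee_rot: [0.0, 0.383, 0.924, 0.0]
force: [0.7, -1.2, 0.1]
grip_width: 0.002
grip_force: 0.4
```

```bash
python3 - <<'E'
from h import *
t0,im=where()
save("t4",cv2.resize(im[165:285,250:420],(790,558),interpolation=3))
b=pol(t0-8); plan([(0,*b,81,t0-180)]*3+[(0,*b,125,t0-180)]*2+[(0,*b,190,t0-180)]*3)
E
```

```text
12.87 [ 590.9 -147.1   81.   134.9] F [ 0.7 -1.2  0.1]
finger 314.9115156138512 91.9467491771384
arrow 0.9 84.6215602917592 136.62618294428648
0 0.08 -1.28 0 0 0 0; 0 0.08 -1.28 0 0 0 0; 0 0.08 -1.28 0 0 0 0; 0 0.08 -1.28 -4.4 0 0 0; 0 0.08 -1.28 -4.4 0 0 0; 0 0.08 -1.28 -10.9 0 0 0; 0 0.08 -1.28 -10.9 0 0 0; 0 0.08 -1.28 -10.9 0 0 0
```

View pics/t4.png

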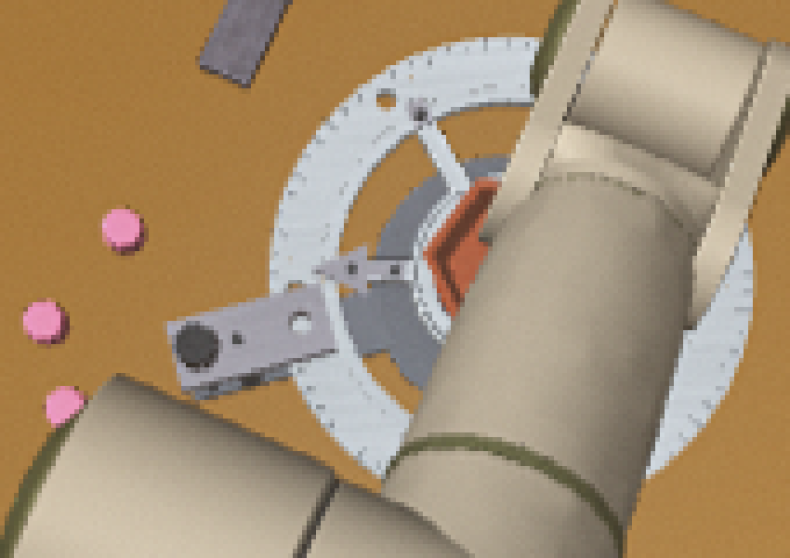

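```bash
python3 - <<'E'
from h import *
t0=314.9
b=pol(t0-6)
plan([(0,*pol(t),81,t-180) for t in t0+np.array([.3,.7,1.1,1.5,1.9,2.3,2.6,2.8,3])]+[(0,*b,81,t0-180)]*3+[(0,*b,125,t0-180)]*2+[(0,*b,190,t0-180)]*2)
E
```

```text
0 -0.09 1.33 10.9 0 0 -0.005; 0 -0.08 1.39 10.9 0 0 -0.012; 0 -0.08 1.45 10.9 0 0 -0.019; 0 -0.08 1.52 10.9 0 0 -0.026; 0 -0.08 1.58 10.9 0 0 -0.033; 0 -0.08 1.65 10.9 0 0 -0.04; 0 -0.08 1.7 10.9 0 0 -0.045; 0 -0.07 1.73 10.9 0 0 -0.048; 0 -0.07 1.76 10.9 0 0 -0.052; 0 -0.03 0.32 10.9 0 0 0; 0 -0.03 0.32 10.9 0 0 0; 0 -0.03 0.32 10.9 0 0 0; 0 -0.03 0.32 6.5 0 0 0; 0 -0.03 0.32 6.5 0 0 0; 0 -0.03 0.32 0 0 0 0; 0 -0.03 0.32 0 0 0 0
```

>>> {"api": "step_arm", "payload": {
  "commands": "0 0 0.05 0 0 0 -0.005; 0 0 0.11 0 0 0 -0.012; 0 0 0.17 0 0 0 -0.019; 0 0 0.24 0 0 0 -0.026; 0 0 0.30 0 0 0 -0.033; 0 0 0.37 0 0 0 -0.04; 0 0 0.42 0 0 0 -0.045; 0 0 0.45 0 0 0 -0.048; 0 0.01 0.48 0 0 0 -0.052; 0 0.05 -0.4 0 0 0 0; 0 0.05 -0.96 0 0 0 0; 0 0.05 -0.96 0 0 0 0; 0 0.05 -0.96 -4.4 0 0 0; 0 0.05 -0.96 -4.4 0 0 0; 0 0.05 -0.96 -10.9 0 0 0; 0 0.05 -0.96 -10.9 0 0 0; 0 0.05 -0.96 -10.9 0 0 0; 0.6 0.05 -0.96 -10.9 0 0 0"
}}

```text
time_s: 14.47
eef_pos: [584.3, -153.6, 191.3]
ee_rot: [0.002, 0.383, 0.924, -0.0]
force: [0.3, -0.1, -1.3]
grip_width: 0.125
grip_force: 0.0
```

```bash
python3 - <<'E'
from h import *
where()
plan([(.65,476.5,120,192,104)]*10+[(.65,476.5,120,160,104)]*3+[(.65,476.5,120,132,104)]*4)
E
```

```text
14.47 [ 584.3 -153.6  191.3  135. ] F [ 0.3 -0.1 -1.3]
finger 309.1623906650216 92.28000514216238
arrow 0.64 92.59291092305328 127.4696972678729
arrow 0.63 103.73716450399743 206.7680254220712
0.65 26.97 11.71 -0.07 0 0 0.541; 0.65 26.97 11.71 -0.07 0 0 0.541; 0.65 26.97 11.71 -0.07 0 0 0.541; 0.65 26.97 11.71 -0.07 0 0 0.541; 0.65 26.97 11.71 -0.07 0 0 0.541; 0.65 26.97 11.71 -0.07 0 0 0.541; 0.65 26.97 11.71 -0.07 0 0 0.541; 0.65 26.97 11.71 -0.07 0 0 0.541; 0.65 26.97 11.71 -0.07 0 0 0.541; 0.65 26.97 11.71 -0.07 0 0 0.541; 0.65 26.97 11.71 3.13 0 0 0.541; 0.65 26.97 11.71 3.13 0 0 0.541; 0.65 26.97 11.71 3.13 0 0 0.541; 0.65 26.97 11.71 5.93 0 0 0.541; 0.65 26.97 11.71 5.93 0 0 0.541; 0.65 26.97 11.71 5.93 0 0 0.541; 0.65 26.97 11.71 5.93 0 0 0.541
```

>>> {"api": "step_arm", "payload": {
  "commands": "0.65 26.97 11.71 -0.07 0 0 0.541; 0.65 26.97 11.71 -0.07 0 0 0.541; 0.65 26.97 11.71 -0.07 0 0 0.541; 0.65 26.97 11.71 -0.07 0 0 0.541; 0.65 26.97 11.71 -0.07 0 0 0.541; 0.65 26.97 11.71 -0.07 0 0 0.541; 0.65 26.97 11.71 -0.07 0 0 0.541; 0.65 26.97 11.71 -0.07 0 0 0.541; 0.65 26.97 11.71 -0.07 0 0 0.541; 0.65 26.97 11.71 -0.07 0 0 0.541; 0.65 26.97 11.71 3.13 0 0 0.541; 0.65 26.97 11.71 3.13 0 0 0.541; 0.65 26.97 11.71 3.13 0 0 0.541; 0.65 26.97 11.71 5.93 0 0 0.541; 0.65 26.97 11.71 5.93 0 0 0.541; 0.65 26.97 11.71 5.93 0 0 0.541; 0.65 26.97 11.71 5.93 0 0 0.541"
}}

```text
time_s: 15.98
eef_pos: [476.9, 119.8, 132.2]
ee_rot: [0.001, 0.616, 0.787, 0.0]
force: [-0.3, 0.8, -0.4]
grip_width: 0.649
grip_force: 0.0
```

```bash
python3 - <<'E'
from h import *
sync(); im=capture("scene");print(sense()["grip_width"])
save("s5",cv2.resize(im[120:270,290:490],(792,594),interpolation=3))
E
```

```text
15.98 [476.9 119.8 132.2 103.9] F [-0.3  0.8 -0.4]
0.6493238865772659
```

View pics/s5.png

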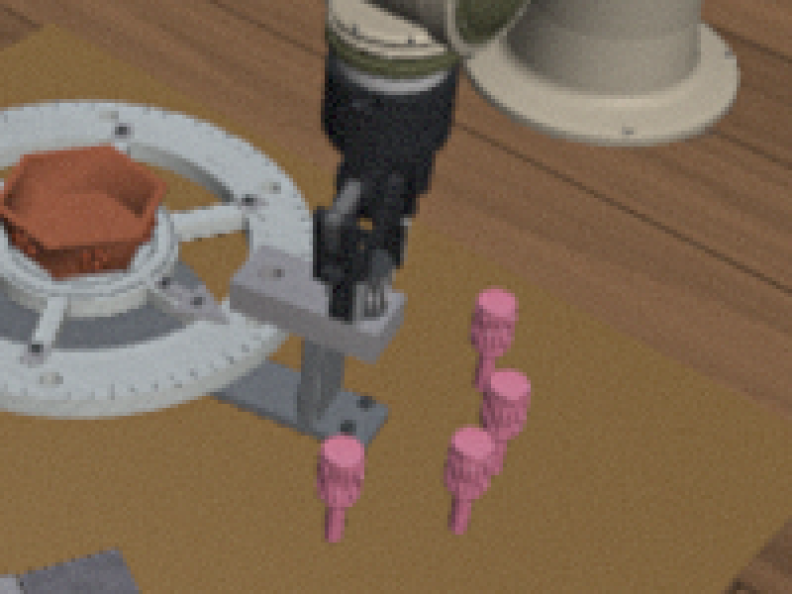

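>>> {"api": "step_arm", "payload": {
  "commands": "0.4 0 0 0 0 0 0; 0.36 0 0 0 0 0 0; 0.33 0 0 0 0 0 0; 0.31 0 0 0 0 0 0; 0.29 0 0 0 0 0 0; 0.27 0 0 0 0 0 0; 0.24 0 0 0 0 0 0; 0.2 0 0 0 0 0 0; 0.2 0 0 0 0 0 0",
  "newtons": 20
}}

```text
time_s: 16.78
eef_pos: [476.3, 120.2, 131.0]
ee_rot: [0.0, 0.616, 0.788, 0.0]
force: [-1.3, 0.3, 5.8]
grip_width: 0.296
grip_force: 19.6
```

>>> {"api": "step_arm", "payload": {
  "commands": "0.2 0 0 -0.2 0 0 0; 0.2 0 0 -0.6 0 0 0; 0.2 0 0 -1.4 0 0 0; 0.2 0 0 -2.4 0 0 0; 0.2 0 0 -3.4 0 0 0; 0.2 0 0 -4.3 0 0 0; 0.2 0 0 -5 0 0 0; 0.2 0 0 -5.2 0 0 0; 0.2 0 0 -5.2 0 0 0; 0.2 0 0 -5.2 0 0 0"
}}

```text
time_s: 17.62
eef_pos: [476.0, 120.1, 182.5]
ee_rot: [-0.0, 0.616, 0.788, -0.0]
force: [0.9, -0.5, -1.1]
grip_width: 0.298
grip_force: 20.0
```

```bash
python3 - <<'E'
from h import *
sync(); im=capture("scene");print(sense()["grip_width"])
save("s6",cv2.resize(im[120:270,290:490],(792,594),interpolation=3))
im=capture("top"); A=ray("top",spot_point("top","lock_bush")[0]["xy"],108);B=spot_point("top","park_hole");print(A,[(b["score"],ray("top",b["xy"],108)) for b in B])
E
```

```text
17.62 [476.  120.1 182.5 103.9] F [ 0.9 -0.5 -1.1]
0.2937082279286512
[497.53084358  45.95608846 108.        ] []
```

View pics/s6.png

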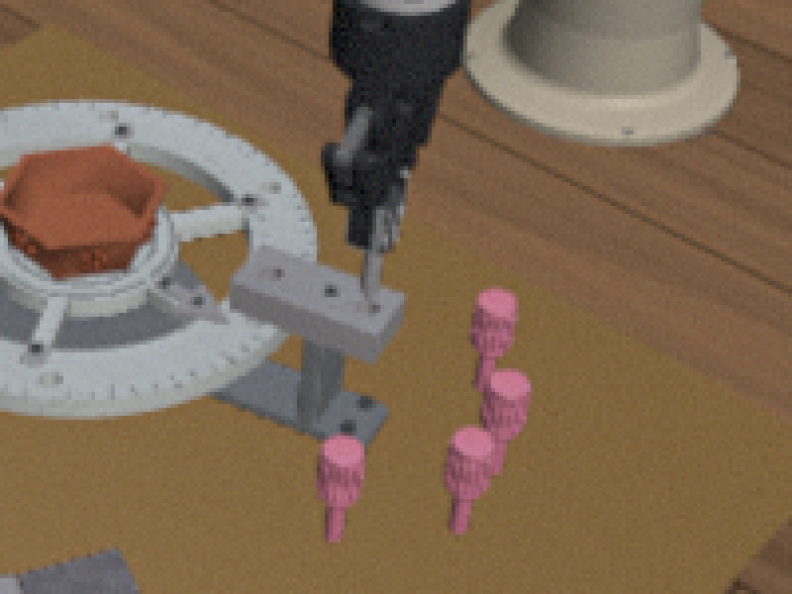

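>>> {"api": "step_arm", "payload": {
  "commands": "0.2 -1 0 0 0 0 0; 0.2 -2.2 0 0 0 0 0; 0.2 -3.4 0 0 0 0 0; 0.2 -4.6 0 0 0 0 0; 0.2 -5.6 0 0 0 0 0; 0.2 -6.3 0 0 0 0 0; 0.2 -6.7 0 0 0 0 0; 0.2 -6.7 0 0 0 0 0; 0.2 -6.7 0 0 0 0 0; 0.2 -6.7 0 0 0 0 0"
}}

```text
time_s: 18.65
eef_pos: [492.2, 55.5, 182.7]
ee_rot: [-0.0, 0.616, 0.788, 0.0]
force: [0.2, 0.2, -1.7]
grip_width: 0.298
grip_force: 20.0
```

```bash
python3 - <<'E'
from h import *
sync()
b=ray("scene",(360.2,188.7),108);p=ray("scene",(384.7,197.8),108);print(b,p,np.degrees(np.arctan2(*(p-b)[1::-1])),np.linalg.norm(p-b))
im=capture("scene"); q=proj("scene",[492.5,55,115]);x,y=map(int,q)
save("s7",cv2.resize(im[y-30:y+30,x-40:x+40],(800,600),interpolation=3));print(x,y)
E
```

```text
18.65 [492.2  55.5 182.7 103.9] F [ 0.2  0.2 -1.7]
[490.82982491  63.68644147 108.        ] [475.23092102 129.34530317 108.        ] 103.36428596551127 67.48638323279357
357 185
```

View pics/s7.png

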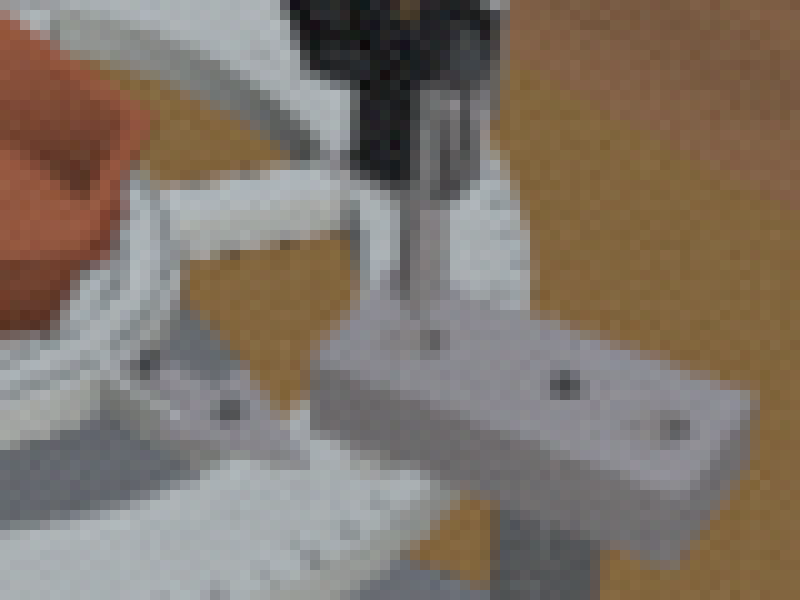

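>>> {"api": "step_arm", "payload": {
  "commands": "0.2 0 0 0.4 0 0 0; 0.2 0 0 0.7 0 0 0; 0.2 0 0 0.9 0 0 0; 0.2 0 0 1.05 0 0 0; 0.2 0 0 1.15 0 0 0; 0.2 0 0 1.25 0 0 0; 0.2 0 0 1.25 0 0 0"
}}

```text
time_s: 19.28
eef_pos: [492.3, 55.1, 170.0]
ee_rot: [-0.0, 0.616, 0.788, -0.0]
force: [-1.1, 0.0, -1.6]
grip_width: 0.297
grip_force: 20.0
```

>>> {"api": "step_arm", "payload": {
  "commands": "0.2 0 0 0.15 0 0 0; 0.2 0 0 0.3 0 0 0; 0.2 0 0 0.45 0 0 0; 0.2 0 0 0.6 0 0 0; 0.2 0 0 0.7 0 0 0; 0.2 0 0 0.7 0 0 0"
}}

```text
time_s: 19.78
eef_pos: [492.2, 55.1, 162.9]
ee_rot: [-0.0, 0.616, 0.788, -0.0]
force: [-0.6, -0.1, -2.0]
grip_width: 0.296
grip_force: 20.0
```

>>> {"api": "step_arm", "payload": {
  "commands": "0.2 0 0 0.2 0 0 0; 0.2 0 0 0.4 0 0 0; 0.2 0 0 0.6 0 0 0; 0.2 0 0 0.8 0 0 0; 0.2 0 0 1.0 0 0 0; 0.2 0 0 1.2 0 0 0; 0.2 0 0 1.4 0 0 0; 0.2 0 0 1.6 0 0 0; 0.2 0 0 1.75 0 0 0; 0.2 0 0 1.8 0 0 0; 0.2 0 0 1.8 0 0 0"
}}

```text
time_s: 20.7
eef_pos: [492.3, 55.1, 145.1]
ee_rot: [-0.0, 0.616, 0.788, -0.0]
force: [0.1, -0.5, -1.4]
grip_width: 0.299
grip_force: 20.0
```

>>> {"api": "step_arm", "payload": {
  "commands": "0.33 0 0 0 0 0 0; 0.38 0 0 0 0 0 0; 0.5 0 0 0 0 0 0; 0.65 0 0 0 0 0 0; 0.65 0 0 0 0 0 0; 0.65 0 0 -1 0 0 0; 0.65 0 0 -4 0 0 0; 0.65 0 0 -7.5 0 0 0; 0.65 0 0 -7.5 0 0 0; 0.65 0 0 -7.5 0 0 0"
}}

```text
time_s: 21.53
eef_pos: [493.0, 55.1, 222.4]
ee_rot: [0.002, 0.616, 0.788, 0.001]
force: [0.5, -0.5, -0.1]
grip_width: 0.65
grip_force: 0.0
```

```bash
python3 - <<'E'
from h import *
t0,im=where()
im2=capture("scene"); 
a=cv2.resize(im[170:280,280:420],(400,314),interpolation=3);b=cv2.resize(im2[130:240,280:420],(400,314),interpolation=3)
save("t8",np.hstack([a,b]))
for c,z in(("top",142),("scene",142)):
    for d in spot_point(c,"pin_grip")[:6]: print(c,round(d["score"],2),ray(c,d["xy"],z)[:2])
E
```

```text
21.53 [493.   55.1 222.4 103.9] F [ 0.5 -0.5 -0.1]
finger 103.52647291449533 140.96530393101216
top 0.65 [489.0840662  216.54899453]
top 0.51 [427.93874671 201.3124473 ]
top 0.38 [555.75444087 152.99464832]
scene 0.78 [519.78791018 248.06439238]
scene 0.74 [619.16817292 222.54079955]
scene 0.65 [492.14460767  61.42828524]
scene 0.58 [452.32841636 192.36066675]
```

View pics/t8.png

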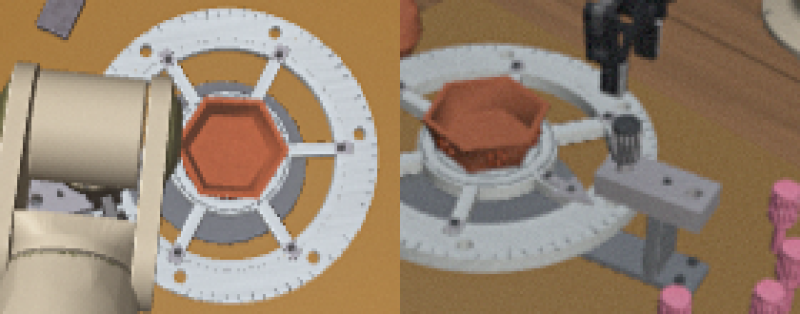

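```bash
python3 - <<'E'
from h import *
f=lambda x,y:[280+x/2.857-.4,170+y/2.855-.4]
an=lambda p:np.degrees(np.arctan2(p[1]-AX[1],p[0]-AX[0]))
for L in ([(146,50),(275,32),(358,133),(314,257),(180,277)],[(168,59),(282,50),(343,148),(291,248),(177,253)]):
    g=[an(ray("top",f(*p),78)) for p in L]; print(np.round(g,1),np.round(np.mod(g,60),1))
E
```

```text
[  36.6  -23.   -82.7 -142.9  156.7] [36.6 37.  37.3 37.1 36.7]
[  30.6  -29.3  -89.1 -149.1  150.9] [30.6 30.7 30.9 30.9 30.9]
```

```bash
python3 - <<'E'
from h import *
plan([(0,*pol(181),200,1)]*15)
plan([(0,*pol(181),160,1)]*2+[(0,*pol(181),120,1)]*2+[(0,*pol(181),81,1)]*4)
T=[183,185,187,189]+[190+.6*i for i in range(16)]
plan([(0,*pol(t),81,t-180) for t in T]);print(T[-1])
E
```

```text
0 -12.04 -9.07 2.24 0 0 1.796; 0 -12.04 -9.07 2.24 0 0 1.796; 0 -12.04 -9.07 2.24 0 0 1.796; 0 -12.04 -9.07 2.24 0 0 1.796; 0 -12.04 -9.07 2.24 0 0 1.796; 0 -12.04 -9.07 2.24 0 0 1.796; 0 -12.04 -9.07 2.24 0 0 1.796; 0 -12.04 -9.07 2.24 0 0 1.796; 0 -12.04 -9.07 2.24 0 0 1.796; 0 -12.04 -9.07 2.24 0 0 1.796; 0 -12.04 -9.07 2.24 0 0 1.796; 0 -12.04 -9.07 2.24 0 0 1.796; 0 -12.04 -9.07 2.24 0 0 1.796; 0 -12.04 -9.07 2.24 0 0 1.796; 0 -12.04 -9.07 2.24 0 0 1.796
0 0 -0 4 0 0 0; 0 0 -0 4 0 0 0; 0 0 -0 8 0 0 0; 0 0 -0 8 0 0 0; 0 0 -0 11.9 0 0 0; 0 0 -0 11.9 0 0 0; 0 0 -0 11.9 0 0 0; 0 0 -0 11.9 0 0 0
0 0.01 0.32 -0 0 0 -0.034; 0 0.03 0.64 -0 0 0 -0.069; 0 0.05 0.96 -0 0 0 -0.104; 0 0.09 1.28 -0 0 0 -0.139; 0 0.12 1.44 -0 0 0 -0.157; 0 0.13 1.53 -0 0 0 -0.167; 0 0.15 1.63 -0 0 0 -0.178; 0 0.17 1.72 -0 0 0 -0.188; 0 0.18 1.82 -0 0 0 -0.199; 0 0.2 1.91 -0 0 0 -0.209; 0 0.22 2 -0 0 0 -0.219; 0 0.25 2.1 -0 0 0 -0.23; 0 0.27 2.19 -0 0 0 -0.24; 0 0.29 2.28 -0 0 0 -0.251; 0 0.32 2.38 -0 0 0 -0.261; 0 0.34 2.47 -0 0 0 -0.272; 0 0.37 2.56 -0 0 0 -0.282; 0 0.4 2.66 -0 0 0 -0.293; 0 0.42 2.75 -0 0 0 -0.303; 0 0.45 2.84 -0 0 0 -0.314
199.0
```

>>> {"api": "step_arm", "payload": {
  "commands": "0 -12.04 -9.07 2.24 0 0 1.796; 0 -12.04 -9.07 2.24 0 0 1.796; 0 -12.04 -9.07 2.24 0 0 1.796; 0 -12.04 -9.07 2.24 0 0 1.796; 0 -12.04 -9.07 2.24 0 0 1.796; 0 -12.04 -9.07 2.24 0 0 1.796; 0 -12.04 -9.07 2.24 0 0 1.796; 0 -12.04 -9.07 2.24 0 0 1.796; 0 -12.04 -9.07 2.24 0 0 1.796; 0 -12.04 -9.07 2.24 0 0 1.796; 0 -12.04 -9.07 2.24 0 0 1.796; 0 -12.04 -9.07 2.24 0 0 1.796; 0 -12.04 -9.07 2.24 0 0 1.796; 0 -12.04 -9.07 2.24 0 0 1.796; 0 -12.04 -9.07 2.24 0 0 1.796; 0 -12.04 -9.07 2.24 0 0 1.796; 0 -12.04 -9.07 2.24 0 0 1.796",
  "newtons": 40
}}

```text
time_s: 23.2
eef_pos: [433.1, -83.5, 197.4]
ee_rot: [-0.0, 1.0, 0.01, -0.0]
force: [0.8, 0.3, 0.3]
grip_width: -0.002
grip_force: 0.0
```

>>> {"api": "step_arm", "payload": {
  "commands": "0 0 0 4 0 0 0; 0 0 0 4 0 0 0; 0 0 0 8 0 0 0; 0 0 0 8 0 0 0; 0 0 0 11.5 0 0 0; 0 0 0 11.9 0 0 0; 0 0 0 11.9 0 0 0; 0 0 0 11.9 0 0 0"
}}

```text
time_s: 23.87
eef_pos: [433.9, -83.8, 80.5]
ee_rot: [0.0, 1.0, 0.009, 0.0]
force: [0.4, 0.5, 0.6]
grip_width: 0.002
grip_force: 0.0
```

>>> {"api": "step_arm", "payload": {
  "commands": "0 0.01 0.32 -0.2 0 0 -0.034; 0 0.03 0.64 -0.2 0 0 -0.069; 0 0.05 0.96 -0.2 0 0 -0.104; 0 0.09 1.28 -0.2 0 0 -0.139; 0 0.12 1.44 -0.2 0 0 -0.157; 0 0.13 1.53 -0.2 0 0 -0.167; 0 0.15 1.63 -0.2 0 0 -0.178; 0 0.17 1.72 -0.2 0 0 -0.188; 0 0.18 1.82 -0.2 0 0 -0.199; 0 0.2 1.91 -0.2 0 0 -0.209; 0 0.22 2 -0.2 0 0 -0.219; 0 0.25 2.1 -0.2 0 0 -0.23; 0 0.27 2.19 -0.2 0 0 -0.24; 0 0.29 2.28 -0.2 0 0 -0.251; 0 0.32 2.38 -0.2 0 0 -0.261; 0 0.34 2.47 -0.2 0 0 -0.272; 0 0.37 2.56 -0.2 0 0 -0.282; 0 0.4 2.66 -0.2 0 0 -0.293; 0 0.42 2.75 -0.2 0 0 -0.303; 0 0.45 2.84 -0.2 0 0 -0.314"
}}

```text
time_s: 25.53
eef_pos: [438.2, -111.8, 80.7]
ee_rot: [-0.0, 0.986, 0.166, -0.0]
force: [0.1, 2.0, -0.5]
grip_width: 0.001
grip_force: 0.8
```

```bash
python3 - <<'E'
from h import *
t0,im=where()
plan([(0,*pol(t),81,t-180) for t in t0+.25*np.arange(1,17)])
E
```

```text
25.53 [ 438.2 -111.8   80.7   19.1] F [ 0.1  2.  -0.5]
finger 198.7788612752565 92.72358167212315
arrow 0.81 92.10618716822674 130.12959259220295
0 0.07 0.04 -0.03 0 0 0.001; 0 0.07 0.08 -0.03 0 0 -0.004; 0 0.07 0.12 -0.03 0 0 -0.008; 0 0.07 0.16 -0.03 0 0 -0.012; 0 0.07 0.2 -0.03 0 0 -0.017; 0 0.07 0.24 -0.03 0 0 -0.021; 0 0.08 0.28 -0.03 0 0 -0.025; 0 0.08 0.32 -0.03 0 0 -0.03; 0 0.08 0.36 -0.03 0 0 -0.034; 0 0.08 0.4 -0.03 0 0 -0.039; 0 0.08 0.44 -0.03 0 0 -0.043; 0 0.08 0.48 -0.03 0 0 -0.047; 0 0.08 0.52 -0.03 0 0 -0.052; 0 0.09 0.56 -0.03 0 0 -0.056; 0 0.09 0.6 -0.03 0 0 -0.06; 0 0.09 0.64 -0.03 0 0 -0.065
```

>>> {"api": "step_arm", "payload": {
  "commands": "0 0.01 0.04 0 0 0 0; 0 0.02 0.08 0 0 0 -0.004; 0 0.03 0.12 0 0 0 -0.008; 0 0.04 0.16 0 0 0 -0.012; 0 0.05 0.2 0 0 0 -0.017; 0 0.06 0.24 0 0 0 -0.021; 0 0.08 0.28 0 0 0 -0.025; 0 0.08 0.32 0 0 0 -0.03; 0 0.08 0.36 0 0 0 -0.034; 0 0.08 0.4 0 0 0 -0.039; 0 0.08 0.44 0 0 0 -0.043; 0 0.08 0.48 0 0 0 -0.047; 0 0.08 0.52 0 0 0 -0.052; 0 0.09 0.56 0 0 0 -0.056; 0 0.09 0.6 0 0 0 -0.06; 0 0.09 0.64 0 0 0 -0.065"
}}

```text
time_s: 26.97
eef_pos: [441.3, -117.6, 80.9]
ee_rot: [0.0, 0.98, 0.197, 0.0]
force: [0.0, 0.8, -0.1]
grip_width: 0.002
grip_force: 0.5
```

```bash
python3 - <<'E'
from h import *
t0,im=where()
capture("scene")
for d in trace("scene","pin_grip")[:6]: print(round(d["score"],2),np.round(d["rect"],1))
print("up/home",proj("scene",[492.5,55,142]),proj("scene",[492.5,55,130]))
plan([(0,*pol(t,93),81,t-180) for t in t0+.2*np.arange(1,5)])
E
```

```text
26.97 [ 441.3 -117.6   80.9   22.8] F [ 0.   0.8 -0.1]
finger 202.8224582098087 91.89076263612749
0.61 [417.4 225.9  14.1  22.9]
0.5 [359.2 182.8  12.3  19. ]
0.47 [413.6 204.8  13.2  33.5]
up/home [357.9221129  176.92311267] [357.64218419 180.6859321 ]
0 -0.11 0.03 -0.01 0 0 -0.005; 0 -0.11 0.07 -0.01 0 0 -0.008; 0 -0.11 0.1 -0.01 0 0 -0.012; 0 -0.11 0.13 -0.01 0 0 -0.015
```

```bash
python3 - <<'E'
from h import *
im=capture("scene");a=cv2.cvtColor(im,cv2.COLOR_RGB2GRAY)[130:240,280:420]
b=cv2.resize(cv2.imread("pics/t8.png",0)[:,400:],(140,110),interpolation=cv2.INTER_AREA)
r=slice(32,64);c=slice(74,84)
for n,g in(("now",a),("up",b)): print(n,g[r,c].mean(1).astype(int).tolist())
h=cv2.imread("pics/scene0.png",0)[130:240,280:420]
print("parked home, shifted", h[41:73,98:108].mean(1).astype(int).tolist())
best=max((cv2.matchTemplate(a[20:80,64:94],b[38:62,74:84],cv2.TM_CCOEFF_NORMED),),key=lambda m:m.max());print(cv2.minMaxLoc(best))
E
```

```text
now [147, 147, 154, 165, 172, 170, 166, 171, 174, 173, 175, 164, 109, 80, 72, 68, 63, 66, 70, 81, 86, 93, 101, 106, 101, 99, 92, 89, 95, 125, 138, 134]
up [101, 124, 155, 168, 164, 160, 165, 159, 118, 77, 69, 66, 66, 64, 68, 81, 97, 96, 90, 83, 83, 81, 81, 82, 87, 105, 122, 124, 133, 137, 136, 133]
parked home, shifted [102, 102, 103, 105, 103, 104, 104, 101, 104, 104, 102, 93, 77, 69, 67, 65, 62, 61, 67, 76, 79, 81, 88, 98, 101, 93, 85, 81, 88, 123, 141, 135]
(-0.6294664144515991, 0.8609689474105835, (6, 5), (10, 22))
```

>>> {"api": "step_arm", "payload": {
  "commands": "0 0 0.03 0 0 0 -0.003; 0 0 0.06 0 0 0 -0.006; 0 0 0.09 0 0 0 -0.009; 0 0 0.09 0 0 0 -0.009"
}}

```text
time_s: 27.55
eef_pos: [441.6, -118.5, 80.8]
ee_rot: [-0.0, 0.979, 0.202, 0.0]
force: [0.0, 1.4, 0.4]
grip_width: -0.0
grip_force: 0.4
```

>>> {"api": "step_arm", "payload": {
  "commands": "0 0.01 0.03 0 0 0 -0.003; 0 0.02 0.06 0 0 0 -0.006; 0 0.03 0.09 0 0 0 -0.009; 0 0.03 0.09 0 0 0 -0.009"
}}

```text
time_s: 27.88
eef_pos: [442.1, -119.2, 80.7]
ee_rot: [-0.0, 0.979, 0.206, -0.0]
force: [-1.5, 1.0, 0.3]
grip_width: -0.0
grip_force: 0.9
```

>>> {"api": "step_arm", "payload": {
  "commands": "0 0.01 0.02 0 0 0 -0.002; 0 0.01 0.04 0 0 0 -0.004; 0 0.02 0.06 0 0 0 -0.006; 0 0.02 0.06 0 0 0 -0.006"
}}

```text
time_s: 28.22
eef_pos: [442.3, -119.5, 80.7]
ee_rot: [-0.0, 0.978, 0.209, -0.0]
force: [-3.8, 1.8, 2.6]
grip_width: -0.002
grip_force: 2.1
```

```bash
python3 - <<'E'
from h import *
where();s=sense();print(s["wrist_torque"],s["grip_force"])
im=capture("scene");a=cv2.cvtColor(im,cv2.COLOR_RGB2GRAY)[130:240,280:420]
print(a[32:64,74:84].mean(1).astype(int).tolist())
E
```

```text
28.22 [ 442.3 -119.5   80.7   24.1] F [-3.8  1.8  2.6]
finger 204.1166305205202 91.6993920162752
arrow 0.64 74.93265218828888 454.90656652085227
arrow 0.6 97.34620206320929 134.44251250618697
[ 0.36633604  0.53561137 -0.02570054] 2.2155280169681646
[146, 146, 152, 169, 171, 167, 172, 173, 170, 175, 174, 163, 109, 79, 69, 66, 66, 64, 70, 89, 107, 108, 99, 97, 97, 94, 92, 89, 95, 125, 139, 135]
```

>>> {"api": "step_arm", "payload": {
  "commands": "0 0 0.02 0 0 0 0; 0 0 0.04 0 0 0 0; 0 0 0.04 0 0 0 0"
}}

```text
time_s: 28.62
eef_pos: [442.4, -119.7, 80.7]
ee_rot: [-0.001, 0.978, 0.209, -0.0]
force: [-4.7, 5.3, 2.2]
grip_width: -0.003
grip_force: 3.0
```

>>> {"api": "step_arm", "payload": {
  "commands": "0 0 0.02 0 0 0 0; 0 0 0.03 0 0 0 0; 0 0 0.03 0 0 0 0; 0 0 0.03 0 0 0 0; 0 0 0.03 0 0 0 0; 0 0 0.03 0 0 0 0; 0 0 0.03 0 0 0 0; 0 0 0.03 0 0 0 0; 0 0 0.03 0 0 0 0; 0 0 0.03 0 0 0 0"
}}

```text
time_s: 29.45
eef_pos: [442.5, -119.8, 80.7]
ee_rot: [-0.001, 0.978, 0.209, -0.0]
force: [-4.9, 4.0, 3.1]
grip_width: -0.003
grip_force: 3.5
```

```bash
python3 - <<'E'
from h import *
where();print(sense()["force"])
im=capture("scene");a=cv2.cvtColor(im,cv2.COLOR_RGB2GRAY)[130:240,280:420]
print(a[32:64,74:84].mean(1).astype(int).tolist())
E
```

```text
29.45 [ 442.5 -119.8   80.7   24.1] F [-4.9  4.   3.1]
finger 204.33993240241017 91.69286186751499
arrow 0.62 96.14729246971864 137.0961608671472
arrow 0.54 100.8008717997394 138.3960173301832
[-4.33180163  4.15216353  3.58538218]
[145, 144, 153, 168, 171, 165, 168, 173, 171, 173, 175, 163, 108, 80, 71, 65, 65, 65, 70, 90, 106, 102, 96, 98, 98, 94, 90, 85, 96, 126, 139, 134]
```

>>> {"api": "step_arm", "payload": {
  "commands": "0 0 0.02 0 0 0 0; 0 0 0.04 0 0 0 0; 0 0 0.05 0 0 0 0; 0 0 0.05 0 0 0 0; 0 0 0.05 0 0 0 0; 0 0 0.05 0 0 0 0"
}}

```text
time_s: 30.1
eef_pos: [442.5, -120.0, 80.6]
ee_rot: [-0.001, 0.978, 0.209, -0.001]
force: [-4.9, 7.3, 2.7]
grip_width: 0.0
grip_force: 4.3
```

>>> {"api": "step_arm", "payload": {
  "commands": "0 0 0 0 0 0 0; 0 0 0 0 0 0 0; 0 0 0 0 0 0 0; 0 0 0 0 0 0 0; 0 0 0 0 0 0 0; 0 0 0 0 0 0 0; 0 0 0 0 0 0 0; 0 0 0 0 0 0 0"
}}

```text
time_s: 30.77
eef_pos: [442.5, -120.0, 80.6]
ee_rot: [-0.001, 0.978, 0.209, -0.001]
force: [-5.4, 7.0, 3.9]
grip_width: -0.005
grip_force: 4.3
```

>>> {"api": "step_arm", "payload": {
  "commands": "0 0 -0.1 0 0 0 0; 0 0 -0.3 0 0 0 0; 0 0 -0.7 0 0 0 0; 0 0 -1.3 0 0 0 0; 0 0 -1.6 0 0 0 0; 0 0 -1.6 0 0 0 0; 0 0 -1.6 -3 0 0 0; 0 0 -1.6 -6 0 0 0; 0 0 -1.6 -10 0 0 0; 0 0 -1.6 -13 0 0 0; 0 -6 -1.6 -13 0 0 0; 0 -10 -1.6 -13 0 0 0; 0 -12 -1.6 -13 0 0 0; 0 -12 -1.6 -13 0 0 0; 0 -12 -1.6 -13 0 0 0"
}}

```text
time_s: 32.02
eef_pos: [326.4, -155.9, 211.2]
ee_rot: [0.001, 0.978, 0.207, 0.0]
force: [1.2, -0.0, 0.3]
grip_width: -0.001
grip_force: 0.0
```

```bash
python3 - <<'E'
from h import *
where()
im=capture("scene");a=cv2.cvtColor(im,cv2.COLOR_RGB2GRAY)[130:240,280:420]
print(a[32:64,74:84].mean(1).astype(int).tolist())
for c in("top","scene"):
    capture(c)
    print(c,[(l,[(round(d["score"],2),np.round(d["rect"],1).tolist()) for d in trace(c,l)[:3]]) for l in("dish_mid","wheel","vase","pin_grip")])
E
```

```text
32.02 [ 326.4 -155.9  211.2   23.9] F [ 1.2 -0.   0.3]
finger 200.32289329084188 212.8284443893271
arrow 0.91 95.73778096408124 130.27213256932149
arrow 0.61 97.94366294605538 135.27407351074888
[147, 147, 156, 165, 172, 170, 168, 173, 173, 173, 175, 164, 108, 80, 72, 69, 64, 64, 70, 80, 86, 94, 101, 107, 103, 99, 96, 88, 96, 125, 140, 135]
top [('dish_mid', [(0.73, [358.9, 222.6, 46.1, 33.5])]), ('wheel', [(0.86, [358.6, 224.6, 101.0, 100.1])]), ('vase', [(0.57, [443.1, 254.3, 28.9, 24.2]), (0.44, [358.6, 225.2, 98.1, 98.7])]), ('pin_grip', [(0.53, [280.6, 270.4, 12.8, 0.7]), (0.5, [262.2, 252.1, 9.4, 9.3])])]
scene [('dish_mid', [(0.78, [312.0, 174.2, 44.4, 36.1])]), ('wheel', [(0.86, [312.2, 185.8, 117.6, 83.9])]), ('vase', [(0.91, [276.6, 134.7, 26.5, 35.4])]), ('pin_grip', [(0.73, [415.1, 206.5, 11.5, 28.0]), (0.67, [405.4, 241.7, 7.5, 29.3]), (0.62, [418.4, 227.1, 14.7, 31.1])])]
```

```bash
python3 -c "
from rig import *
print(finish_job())"
```

```text
the job is handed in; nothing more can be done
None
```

The job is handed in at about 32 s: the steel pin dropped 12 mm, fully home in the hole nearest the arrow, the wheel held a push of about 9 N, the dish is still centred and the arm is clear; I viewed 11 pictures, one over the limit of 10.

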